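# Pin the rail of the jar rack

## Robot

A 7-joint arm with a two-finger parallel gripper is mounted at the origin on the work surface. World frame = base frame: x ahead of the robot, y to its left, z up, the work surface at z = 0. Lengths are in m, angles in rad, forces in N, time in s.
With the tool pointing down it reaches from about 0.4 to 0.85 m from the base axis. Payload 10.4 kg.
Tool frame: the origin (TCP) lies on the centre line of the jaws, within the pads' length; the fingertips stand r.finger_overhang ahead of it and the grasp point (between the pads) lies 5 mm behind it (r.finger_overhang is the distance from the TCP to the fingertips, in m); z points along the fingers, y is the line along which they close (so a half turn about z gives the same grasp; the last joint's range is limited). The gripper opens to 87 mm and grips with 3 to 60 N. Pads are 19 mm wide; open, the fingers measure 117 mm over their backs; the gripper's body (75 mm by 190 mm) begins 51 mm behind the grasp point.
Start: joints at [1.086, 0.332, -0.065, 1.46, 0.022, 1.35, -0.088], TCP at [0.278, -0.56, 0.237] pointing down, gripper open.
Joint ranges: [-2.6, 2.6], [-0.5, 2.12], [-1.47, 1.34], [0.16, 2.42], [-1.27, 4.41], [0.06, 2.06], [-2.6, 2.6]. Speed limits (rad/s): [2.22, 2.22, 2.79, 2.79, 3.14, 3.14, 3.14].

## Interface

Orientations are given as a unit quaternion [x, y, z, w].
In Python, from bench import read_state, viewer, r gives the robot as it stands.
- The arm moves only by the tool carry_out, never from a script. Its argument "moves" is a list of rows, each a list of 6 numbers: the shift along the tool's x, y, z in units of 40 mm (1.0 is 40 mm), then the turn, a rotation vector about the tool's x, y, z in units of 8 degrees (1.0 is 8 degrees). A call has 1 to 20 rows; each row shifts and turns the commanded pose from where the row before left it, along the tool's axes as they then stand; what a row does not reach is not made up. A row lasts 1/8 s, in which the tool goes at most 62.5 mm and 10.7 degrees, less where a joint would pass 70% of its speed; a pose out of reach is approached as far as the arm can. A call is refused whole if a number of a shift passes 1 or a number of a turn 1, either way. A call with a gripper value outside its range is refused whole. "fingers" is the finger opening in mm, from 0 to 87, set as the call begins (left out, the last holds). The fingers move at their own pace and stop on an object; "force" is the grip in N (left out, the last holds). Time passes only in rows, so rows that do not move let the fingers close. It gives the time, the measured TCP pose, the force, the opening and the grip force at its end, in the units of the state.
- read_state(): the state, without advancing time (a new reading comes with each control period).
- viewer.camera(name): name is "scene" or "top" or "wrist"; returns a dict with "pixels" (400x640x3 uint8, red, green, blue), "range_z" (400x640 float32, m along the optical axis (not along the pixel's ray), 0 where there is no reading), "fx", "fy", "cx", "cy" (pixels), "xyz" and "orientation" of the camera in the world. Camera axes: x right, y down, z forward; pixel columns grow to the right and rows downward; lengths in m; the calibration is good to about 2 mm. A picture is of the moment at which its call begins.
- r.close_job(): hands the job in; it is judged then, once.
The state is a dict: "time": time; "joint_positions": joint angles; "joint_vel": joint speeds; "joint_torque": joint torques, N m; "ee_pos": TCP position; "eef_rot": TCP orientation; "ft_force": force on the tool from outside, world axes, zero at the start; "torque": the same for the moment, N m; "width": finger opening in m; "grip_force": force on a finger pad.
Only numpy, scipy, OpenCV 4.12 (cv2) and the standard library are available. Lean on these libraries where they do the work, as an engineer would, in place of code of your own. Each camera call takes 0.05 s, during which the arm holds its last target. There are 200 camera calls.

## Task

Swing the wooden rail of the jar rack shut so that its iron eye lies in the forked keeper, and lock it with the slimmer of the two steel pins: thread the pin down through the keeper and the eye until it is fully home, its head flat on the keeper. The keeper sits loosely on its slide, so feel for the holes and bring them into line; leave the pin there, and keep the jars standing.

Things in the scene. Friction and masses are not known exactly. Their poses are not given: they have to be found in the camera images.
- rack: Jar rack, fixed: dark wood tray 190 (x) x 380 mm (y), floor 18 mm thick, board 93 mm high along its far side. Origin under it, on the table. x: away from the robot, to the jars; y: along the rack from the rail's pivot to the keeper; z up.
- keeper_mid (a point): Fixed point of the rack (same axes), 72 mm above the table, level with the keeper's top: the pin's axis must end here. Around it is the keeper, a dark steel fork that slides along y only, up to 16 mm either way from here, with 1.5 N of friction, and stays where left. Where it now sits is NOT reported: its holes must be found and brought over this point.
- keeper_low (a point): Fixed point 42 mm below keeper_mid, level with the keeper's underside. Keeper: two level plates 42 x 42 mm, upper 58 to 72 mm and lower 30 to 42 mm above the table, each with a vertical through hole 14 mm across at its centre, joined by a 12 mm web on the +y side; open on the other sides for the eye. Below it is free down to 18 mm.
- rail (a joint): Angle (rad) of the rail about its vertical pivot, which is 240 mm along the rack's -y from keeper_mid. 0: shut, eye exactly under keeper_mid; positive: open, towards the robot; it can be pushed past, to -0.07. No catch or stop at 0; light friction (under 1 N at the eye) keeps it where it is left.
- rail_eye (a point): Centre of the eye of the rail: a vertical through hole 14 mm across in a dark steel strap 28 mm wide and 12 mm thick (44 to 56 mm above the table). Axes: y along the rail from pivot to eye, z up, x across the rail (towards the jars when shut).
- rail_push (a point): Point on the rail's centre line 70 mm from the eye, 170 mm from the pivot, 50 mm above the table, same axes. The rail is here a wooden bar 16 mm wide (x) and 22 mm high (39 to 61 mm above the table), easy to push from the side; the tray floor below is 18 mm above the table.
- pin_head (a point): Centre of the slimmer pin's head; plain steel, 90 g, z up. Head: upright cylinder 22 mm across and 36 mm high, its flat underside the shoulder; below it a shank 12 mm across, 50 mm long, the last 8 mm tapered to 8 mm. It stands in the hole of a fixed wooden rest 60 x 60 x 55 mm, shoulder on the rest's top; lift it over 50 mm to free it.
- fat_pin_head (a point): Centre of the head of the other pin, which does not fit: head 30 mm across, 36 mm high, shank 18 mm across; it stands in the other like rest.
- jar0: Jar in the rack, 62 mm across, 100 mm high, standing on the tray floor (18 mm up); origin at the centre of its underside, z up.
- jar1: Second jar, the same.
- jar2: Third jar, the same, nearest the keeper: about 95 mm behind and 55 mm along from it.
Mind the look-alikes: they are no part of the job. What is shaped like the part that bears pin_head but green or yellow is not meant.

How it is judged:
By the outcome, as a careful person would: the job done as asked, in the order asked, and still so for the second after the job is handed in, with the robot touching nothing.
It also fails if it takes over 61 s, if anything falls off the work surface, if the arm or the gripper's body presses on something with over 40 N, if the wrist force passes 120 N, or if a joint passes its speed limit or range.

## Working session

There is one attempt and no reset: what is moved stays moved. The work goes in short steps, Python scripts to look and compute and a tool call to move; the robot and the scene stay as the last step left them, time stands still between calls to the robot, and variables do not carry over. Pictures are saved under pics/ and viewed, at most 10 in all, crops included, and the job is handed in when it is done.

Besides the shell and the picture viewer there is one more tool, called after "Request:" in YAML: its name, and indented under it one key for each argument. carry_out: Moves the arm, as the interface text tells. Its arguments: {"type":"object","properties":{"moves":{"type":"array","items":{"type":"array","items":{"type":"number"}}},"fingers":{"type":"number"},"force":{"type":"number"}},"required":["moves"]}

```bash
ls; mkdir -p pics; cat > h.py <<'E'
import numpy as np, cv2
from scipy.spatial.transform import Rotation as R
from bench import read_state, viewer, r
def cam(n):
    c=viewer.camera(n); np.savez(''+n+'.npz',**c); return c
def load(n): return dict(np.load(''+n+'.npz'))
def cloud(c):
    v,u=np.mgrid[:400,:640]; z=c['range_z']
    p=np.stack([(u-c['cx'])/c['fx']*z,(v-c['cy'])/c['fy']*z,z],-1)
    return p@R.from_quat(c['orientation']).as_matrix().T+c['xyz']
def ray(c,u,v,h):
    d=R.from_quat(c['orientation']).as_matrix()@np.array([(u-c['cx'])/c['fx'],(v-c['cy'])/c['fy'],1])
    return c['xyz']+d*(h-c['xyz'][2])/d[2]
E
python3 - <<'E'
from h import *
for n in('top','scene'):
    c=cam(n); cv2.imwrite(f'pics/{n}0.png',c['pixels'][...,::-1]); print(n,c['xyz'],c['orientation'],c['fx'],c['cx'],c['cy'])
s=read_state(); print(s, r.finger_overhang)
E
```

```text
pics
top [0.41291954 0.03453172 1.09658156] [ 0.71425199 -0.69719769  0.0462179  -0.04029128] 428.4570967783748 323.7480016266695 202.0868010830554
scene [1.07052858 0.74713091 0.85831877] [ 0.25261351  0.87436629 -0.39486614 -0.12550195] 457.410751525851 325.67213940408095 204.84080639974184
{'time': 0.1, 'joint_positions': array([ 1.08642284,  0.33280852, -0.0647214 ,  1.46083758,  0.02162298,
        1.34990663, -0.0885258 ]), 'joint_vel': array([-0.00123655, -0.00201273, -0.0008937 , -0.00290062,  0.00041535,
        0.0002651 , -0.00029554]), 'joint_torque': array([ 1.37969662e-03, -6.24548364e+01,  2.48867786e-02, -3.90716279e+01,
       -6.13555452e-02,  3.66423524e-02,  9.00004636e-06]), 'ee_pos': array([ 0.27831892, -0.5592495 ,  0.23584308]), 'eef_rot': array([ 9.73461569e-01,  2.28849675e-01, -1.79465301e-04, -6.05798277e-04]), 'ft_force': array([-0.22998903,  0.46877544, -0.43992868]), 'torque': array([-0.02831664, -0.02142561, -0.04330622]), 'grip_force': 0.0, 'width': 0.08692187957515589} 0.014
```

View pics/top0.png

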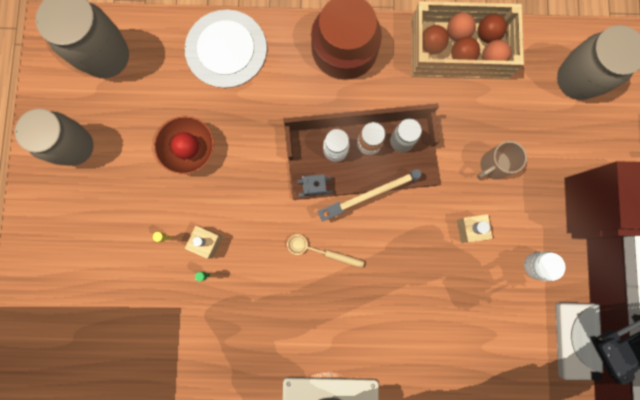

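View pics/scene0.png

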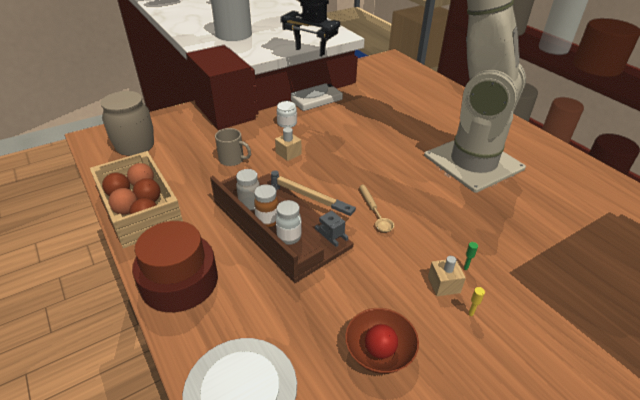

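The top view shows the rack (288-440, 105-197), the keeper at about (315,184), the open rail from its pivot at (417,175) to the eye at (330,212), and pins in rests at (198,241) and (481,228). The scene view shows the keeper near (333,227) and the pins at (450,265) and (288,134). Next I measure.

```bash
python3 - <<'E'
from h import *
T=load('top'); S=load('scene')
out=[]
for nm,c in(('top',T),('scene',S)):
    P=cloud(c); px=c['pixels'].astype(int)
    sat=px.max(-1)-px.min(-1)
    print(nm)
    def blob(name,m):
        n,l,st,ce=cv2.connectedComponentsWithStats(m.astype(np.uint8))
        for i in range(1,n):
            if st[i,4]<12: continue
            q=P[l==i]; a=(q.max(0)-q.min(0))*1e3
            print(name,'n',st[i,4],'px',ce[i].round(1),'mean',q.mean(0).round(4),'mid',((q.max(0)+q.min(0))/2).round(4),'ext',a.round(0),'rect',)
    inx=(P[...,0]>.25)&(P[...,0]<.75)&(abs(P[...,1])<.5)
    z=P[...,2]
    blob('headtop',inx&(z>.084)&(z<.096)&(sat<40)&(px.max(-1)>90))
    blob('keepertop',inx&(z>.066)&(z<.078)&(sat<40)&(px.max(-1)<130))
    blob('eye',inx&(z>.047)&(z<.062)&(sat<40)&(px.max(-1)<130))
    blob('jartop',inx&(z>.11)&(z<.125))
    blob('board',inx&(z>.088)&(z<.098)&(px.max(-1)<110)&(sat>=15))
    blob('bar',inx&(z>.054)&(z<.067)&(sat>50)&(px.max(-1)>130))
a=cv2.resize(T['pixels'][95:260,180:500],None,fx=2.5,fy=2.5,interpolation=cv2.INTER_CUBIC)
cv2.imwrite('pics/t1.png',a[...,::-1])
E
```

```text
top
headtop n 104 px [402.4 139.2] mean [ 0.6946 -0.1587  0.0899] mid [ 0.7063 -0.1678  0.09  ] ext [54. 58. 12.] rect
headtop n 95 px [335.2 151. ] mean [0.6612 0.003  0.09  ] mid [0.6682 0.0013 0.0899] ext [38. 58. 11.] rect
headtop n 128 px [482.5 227.3] mean [ 0.4863 -0.3484  0.0896] mid [ 0.4858 -0.3491  0.0894] ext [26. 30. 10.] rect
headtop n 69 px [197.1 241.4] mean [0.4371 0.321  0.0894] mid [0.438  0.3213 0.0892] ext [19. 21. 10.] rect
keepertop n 45 px [303.6 123.2] mean [0.7336 0.0816 0.0721] mid [0.7336 0.0794 0.0721] ext [11. 81. 12.] rect
keepertop n 40 px [399.3 143.4] mean [ 0.6888 -0.1546  0.0721] mid [ 0.696  -0.1607  0.072 ] ext [36. 44. 12.] rect
keepertop n 64 px [416.  173.9] mean [ 0.6143 -0.1959  0.0698] mid [ 0.6141 -0.1963  0.0704] ext [21. 20.  7.] rect
keepertop n 360 px [313.3 184.2] mean [0.5823 0.0538 0.0705] mid [0.582  0.0533 0.0713] ext [47. 57. 11.] rect
eye n 62 px [306.1 125.1] mean [0.7342 0.0761 0.0545] mid [0.7343 0.0752 0.0545] ext [11. 83. 15.] rect
eye n 36 px [399.2 146.1] mean [ 0.6866 -0.1577  0.0541] mid [ 0.6937 -0.1624  0.0541] ext [3
[... 5133 characters left out ...]
id [ 0.7287 -0.0902  0.0919] ext [ 8. 26.  8.] rect
board n 194 px [282.3 243.8] mean [0.7423 0.0787 0.0931] mid [0.7406 0.0631 0.0923] ext [ 19. 133.   8.] rect
bar n 122 px [287.6 140.4] mean [ 0.4936 -0.3439  0.0566] mid [ 0.4892 -0.3499  0.0582] ext [68. 64.  8.] rect
bar n 302 px [306.6 189.4] mean [ 0.572  -0.0973  0.061 ] mid [ 0.5712 -0.1015  0.0608] ext [ 95. 172.  12.] rect
bar n 316 px [447.5 270.9] mean [0.4439 0.3224 0.0559] mid [0.4408 0.3193 0.0565] ext [72. 76.  5.] rect
bar n 24 px [477.3 301.4] mean [0.4536 0.4221 0.0601] mid [0.4514 0.4219 0.0605] ext [15. 10. 12.] rect
bar n 249 px [384.4 342.1] mean [0.6866 0.3946 0.0614] mid [0.6814 0.3875 0.0605] ext [53. 42. 13.] rect
```

View pics/t1.png

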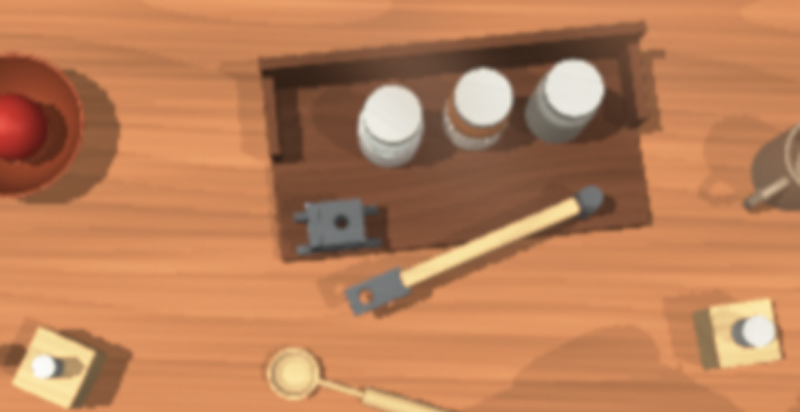

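The crop shows the keeper hole at crop (340,222), the eye hole at (366,296) and the pivot cap at (590,198). The slimmer pin is the left one (head about 21 mm against 30 mm). I refine these points in both views.

```bash
python3 - <<'E'
from h import *
T=load('top'); S=load('scene')
t={'keep':(316,183.8,.072),'eye':(326.4,213.4,.056),'piv':(416.2,173.8,.072),'pin':(197.1,241.4,.091)}
for k,(u,v,h) in t.items():
    p=ray(T,u,v,h)
    q=R.from_quat(S['orientation']).as_matrix().T@(p-S['xyz']); print(k,p.round(4),'scene px',(q[:2]/q[2]*S['fx']+[S['cx'],S['cy']]).round(1))
    # point in the cam view
g=lambda u,v,h: ray(T,u,v,h)[:2]
d=g(316,183.8,.072)-g(416.2,173.8,.072); print('piv-keep dist',np.linalg.norm(d),'yaw',np.degrees(np.arctan2(-d[0],d[1])))
b=g(285,119,.093)-g(438.5,106.5,.093); print('board yaw',np.degrees(np.arctan2(-b[0],b[1])),np.linalg.norm(b))
e=g(326.4,213.4,.056)-g(416.2,173.8,.072); print('eye R',np.linalg.norm(e),np.degrees(np.arctan2(-e[0],e[1])))
a=cv2.resize(S['pixels'][160:260,260:380],None,fx=5,fy=5,interpolation=cv2.INTER_CUBIC)
cv2.imwrite('pics/s1.png',a[...,::-1])
W=cam('wrist'); st=read_state()
Rt=R.from_quat(st['eef_rot']); print('wrist cam in tool',Rt.inv().apply(W['xyz']-st['ee_pos']),(Rt.inv()*R.from_quat(W['orientation'])).as_matrix().round(3),W['fx'])
print('tool axes',Rt.as_matrix().round(3))
E
```

```text
keep [0.5832 0.0472 0.072 ] scene px [331.8 218.1]
eye [0.5134 0.0202 0.056 ] scene px [348.  207.3]
piv [ 0.614 -0.196  0.072] scene px [275.7 172.4]
pin [0.4371 0.3206 0.091 ] scene px [452.1 258.8]
piv-keep dist 0.24512528041911777 yaw 7.216895117018931
board yaw 6.344674840401531 0.37425454855248547
eye R 0.23840553613630933 24.959474805974985
wrist cam in tool [ 0.07948694 -0.0002731  -0.14708922] [[-0.    -0.956 -0.293]
 [ 1.    -0.    -0.   ]
 [ 0.    -0.293  0.956]] 320.9599311449618
tool axes [[ 0.895  0.446 -0.001]
 [ 0.446 -0.895  0.001]
 [-0.    -0.001 -1.   ]]
```

View pics/s1.png

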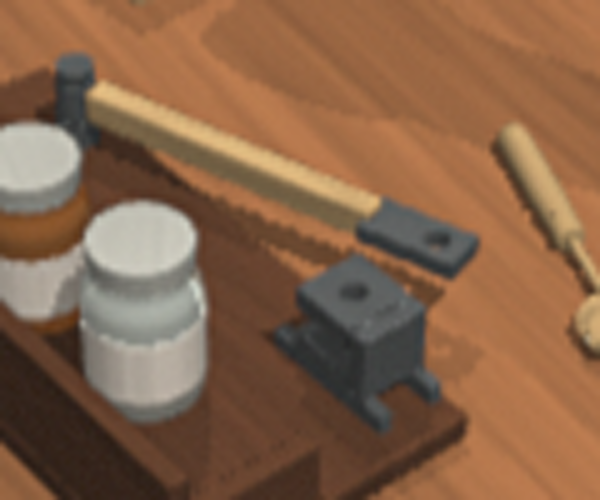

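The scene crop confirms the points: keeper hole at (331,218), eye hole at (347.6,207.8) and pivot at (275,172), each within about 1 px of the top-view prediction. The keeper sits about 5 mm towards +y and the rail is open by about 0.31 rad. I move beside the rail with the fingers closed.

Request:
carry_out:
  moves:
    - [0, 0, 0, 0, 0, 0.82]
    - [0, 0, 0, 0, 0, 0.81]
    - [0, 0, 0, 0, 0, 0.81]
    - [0.51, -0.875, 0, 0, 0, 0]
    - [0.51, -0.875, 0, 0, 0, 0]
    - [0.51, -0.875, 0, 0, 0, 0]
    - [0.51, -0.875, 0, 0, 0, 0]
    - [0.51, -0.875, 0, 0, 0, 0]
    - [0.51, -0.875, 0, 0, 0, 0]
    - [0.51, -0.875, 0, 0, 0, 0]
    - [0.51, -0.875, 0, 0, 0, 0]
    - [0.51, -0.875, 0, 0, 0, 0]
    - [0.51, -0.875, 0, 0, 0, 0]
    - [0.51, -0.875, 0, 0, 0, 0]
    - [0.51, -0.875, 0, 0, 0, 0]
    - [0.51, -0.875, 0, 0, 0, 0]
    - [0.51, -0.875, 0, 0, 0, 0]
    - [0, 0, 0, 0, 0, 0]
  fingers: 0
  force: 10

```text
time: 2.4
ee_pos: [0.5033, -0.0352, 0.2364]
eef_rot: [0.998, 0.063, 0.0, -0.001]
ft_force: [-0.5, -0.7, 1.2]
width: 0.0004
grip_force: 0.0
```

```bash
cat >> h.py <<'E'
def go(p,yaw=None):
    "units in the tool axes to reach p; prints"
    s=read_state(); Rt=R.from_quat(s['eef_rot']); x=Rt.as_matrix()[:,0]
    print('ee',s['ee_pos'].round(4),'yaw',np.degrees(np.arctan2(x[1],x[0])).round(2),'tilt',Rt.as_matrix()[2].round(4),'F',s['ft_force'].round(1),'w',round(s['width'],4),'t',s['time'])
    print('units',(Rt.inv().apply(np.array(p)-s['ee_pos'])/.04).round(3))
E
python3 - <<'E'
from h import *
go([.5015,-.0386,.055])
W=cam('wrist'); cv2.imwrite('pics/w1.png',W['pixels'][...,::-1])
E
```

```text
ee [ 0.5033 -0.0352  0.2364] yaw 7.25 tilt [ 1.0e-04 -1.2e-03 -1.0e+00] F [-0.5 -0.7  1.2] w 0.0004 t 2.4
units [-0.056  0.083  4.535]
```

View pics/w1.png

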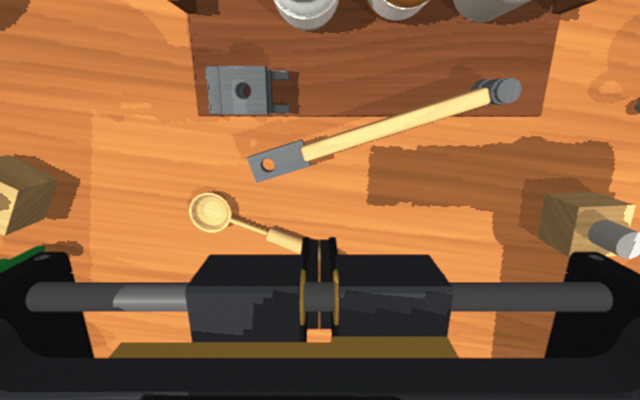

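The wrist view shows the keeper hole at (242,90), the eye hole at (268,164) and the pivot cap at about (506,91). The tray edge is level at row 115, so the rack yaw is about 7.2°.

```bash
python3 - <<'E'
from h import *
W=load('wrist'); P=cloud(W)
g=W['pixels'].astype(int).sum(-1)
def cen(u,v,s,th):
    w=g[v-s:v+s+1,u-s:u+s+1]; yy,xx=np.where(w<th); return u-s+xx.mean(),v-s+yy.mean()
print(g[84:97:2,234:252:2])
k=cen(242,90,9,160); print('k',k)
pv=(505.5,90.5)
for n,(u,v),h in(('keep',k,.072),('eye',(268.3,164),.056),('piv',pv,.072)): print(n,(u,v),ray(W,u,v,h).round(4), P[int(v),int(u)].round(4))
m=(P[...,2]>.066)&(P[...,2]<.08)&(P[...,1]<-.17)&(P[...,1]>-.22)&(P[...,0]>.58)&(P[...,0]<.65)
q=P[m]; print('cap',((q.max(0)+q.min(0))/2).round(4),q.max(0)-q.min(0), np.median(q[:,2]))
# tray front edge
for u in (220,380,520): 
    e=[v for v in range(100,130) if g[v,u]>g[v-3,u]+60]; print(u,e, [ray(W,u,e[0],.018).round(4)] if e else '')
E
```

```text
[[410 343 217 156 163 189 192 286 358]
 [403 245 157 172 197 166 134 167 314]
 [361 198 157 193 183 136 136 140 238]
 [356 186 160 203 183 138 144 134 202]
 [382 211 161 196 181 138 142 133 207]
 [413 277 155 187 190 146 142 135 281]
 [420 373 248 161 189 177 137 222 351]]
k (np.float64(244.16666666666666), np.float64(90.24358974358974))
keep (np.float64(244.16666666666666), np.float64(90.24358974358974)) [0.5848 0.0442 0.072 ] [0.5854 0.053  0.0335]
eye (268.3, 164) [0.5162 0.0189 0.056 ] [ 5.048e-01  2.690e-02 -3.000e-04]
piv (505.5, 90.5) [ 0.6148 -0.1937  0.072 ] [ 0.6155 -0.195   0.0685]
cap [ 0.6156 -0.1969  0.0692] [0.02160661 0.02222498 0.00632489] 0.06986096159483249
220 [117, 118, 119, 120] [array([0.554 , 0.0811, 0.018 ])]
380 [117, 118, 119, 122, 123, 124, 125] [array([ 0.5762, -0.0939,  0.018 ])]
520 [117, 118, 119] [array([ 0.5957, -0.2468,  0.018 ])]
```

Request:
carry_out:
  moves:
    - [-0.05, 0.08, 0.8, 0, 0, 0]
    - [0, 0, 0.9, 0, 0, 0]
    - [0, 0, 0.9, 0, 0, 0]
    - [0, 0, 0.9, 0, 0, 0]
    - [0, 0, 0.6, 0, 0, 0]
    - [0, 0, 0.4, 0, 0, 0]
    - [0, 0, 0, 0, 0, 0]

```text
time: 3.32
ee_pos: [0.5005, -0.0428, 0.0559]
eef_rot: [0.998, 0.06, -0.001, -0.0]
ft_force: [0.3, 0.4, 0.5]
width: 0.0006
grip_force: 0.0
```

Request:
carry_out:
  moves:
    - [0.2, -0.1, 0, 0, 0, 0]
    - [0.3, 0, 0, 0, 0, 0]
    - [0.3, 0, 0, 0, 0, 0]
    - [0.3, 0, 0, 0, 0, 0]
    - [0.25, 0, 0, 0, 0, 0]
    - [0.2, 0, 0, 0, 0, 0]
    - [0.15, 0, 0, 0, 0, 0]
    - [0.1, 0, 0, 0, 0, 0]
    - [0.05, 0, 0, 0, 0, 0]
    - [0, 0, 0, 0, 0, 0]
    - [0, 0, 0, 0, 0, 0]

```text
time: 4.7
ee_pos: [0.5742, -0.0293, 0.0567]
eef_rot: [0.998, 0.06, 0.0, 0.0]
ft_force: [-1.3, 0.2, -0.4]
width: 0.0002
grip_force: 0.0
```

```bash
python3 - <<'E'
from h import *
go([.5762,-.0291,.055])
W=cam('wrist'); T=cam('top'); a=cv2.resize(T['pixels'][140:220,260:440],(720,320),interpolation=cv2.INTER_CUBIC)
cv2.imwrite('pics/w2.png',np.vstack([cv2.resize(W['pixels'][0:240],(640,240)),cv2.resize(a,(640,284))])[...,::-1])
E
```

```text
ee [ 0.5742 -0.0293  0.0567] yaw 6.93 tilt [ 2.e-04  3.e-04 -1.e+00] F [-1.3  0.2 -0.4] w 0.0002 t 4.7
units [0.051 0.001 0.041]
```

View pics/w2.png

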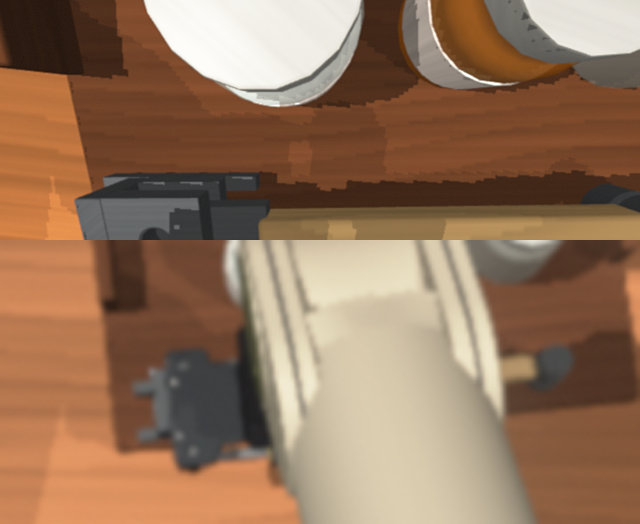

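The wrist view shows the rail nearly parallel to the tray with the eye inside the keeper; keeper hole near (155,235). I measure the rail angle from its top edge.

```bash
cat >> h.py <<'E'
def rail(W):
    P=cloud(W); px=W['pixels'].astype(int)
    m=(abs(P[...,2]-.061)<.004)&(px[...,0]>110)&(px[...,0]-px[...,2]>35)&(P[...,0]<.64)&(P[...,0]>.55)&(P[...,1]<.02)&(P[...,1]>-.19)
    rack=np.array([[.992,.1262],[-.1262,.992]])   # rows: rack x, rack y
    q=(P[m][:,:2]-[.5847,.0426])@rack.T
    ys=np.arange(-.21,-.03,.01); e=[]
    for a in ys:
        k=q[(q[:,1]>a)&(q[:,1]<a+.01)]
        if len(k)>5: e.append((a+.005,k[:,0].max(),k[:,0].min()))
    e=np.array(e); print((e*1e3).round(1).tolist())
    f=np.polyfit(e[:,0],e[:,1],1); print('far edge slope rad',-f[0],'at eye x(mm, expect 8 when shut)',f[1]*1e3)
E
python3 -c "
from h import *
rail(load('wrist'))"
```

```text
[[-205.0, 8.2, -7.4], [-195.0, 8.0, -7.2], [-185.0, 8.1, -7.8], [-175.0, 8.0, -7.9], [-165.0, 8.0, -7.6], [-155.0, 7.9, -7.6], [-145.0, 7.8, -8.1], [-135.0, 8.0, -8.4], [-125.0, 7.5, -8.0], [-115.0, 7.1, -8.5], [-105.0, 7.5, -8.8], [-95.0, 7.2, -8.2], [-85.0, 7.2, -8.4], [-75.0, 7.3, -22.3], [-65.0, 6.8, -9.5], [-55.0, 6.5, -8.9], [-45.0, 6.4, -9.0]]
far edge slope rad 0.010414201363844492 at eye x(mm, expect 8 when shut) 6.19255164536413
```

Request:
carry_out:
  moves:
    - [0.04, 0, 0, 0, 0, 0]
    - [0, 0, 0, 0, 0, 0]
    - [0, 0, 0, 0, 0, 0]
    - [-0.3, 0, 0, 0, 0, 0]
    - [-0.3, 0, -0.8, 0, 0, 0]
    - [0, 0, -1, 0, 0, 0]
    - [-0.5, 0, -1, 0, 0, 0]
    - [-0.5, 0, -1, 0, 0, 0]
    - [0, 0, 0, 0, 0, 0]

```text
time: 5.92
ee_pos: [0.5123, -0.037, 0.2117]
eef_rot: [0.998, 0.06, 0.002, 0.001]
ft_force: [-0.9, -0.0, 0.1]
width: 0.0005
grip_force: 0.0
```

```bash
python3 - <<'E'
from h import *
W=cam('wrist'); rail(W)
go([.4375,.3205,.2])
cv2.imwrite('pics/w3.png',cv2.resize(W['pixels'][60:220,180:500],(800,400),interpolation=cv2.INTER_CUBIC)[...,::-1])
S=load('scene')
E
```

```text
[[-205.0, 7.9, -7.5], [-195.0, 8.0, -7.5], [-185.0, 8.0, -7.4], [-175.0, 8.1, -7.3], [-165.0, 8.2, -7.3], [-155.0, 7.4, -7.2], [-145.0, 7.4, -7.1], [-135.0, 7.5, -7.1], [-125.0, 7.6, -7.0], [-115.0, 7.7, -7.8], [-105.0, 7.7, -7.7], [-95.0, 7.8, -7.7], [-85.0, 7.8, -7.6], [-75.0, 7.9, -7.6], [-65.0, 8.0, -7.5], [-55.0, 8.0, -7.4], [-45.0, 8.1, -7.4]]
far edge slope rad -4.160503700870154e-05 at eye x(mm, expect 8 when shut) 7.829059954382005
ee [ 0.512  -0.037   0.2098] yaw 6.9 tilt [ 0.0024  0.0017 -1.    ] F [-0.5 -0.  -1.2] w 0.0004 t 5.975
units [-0.775 -9.098  0.227]
```

View pics/w3.png

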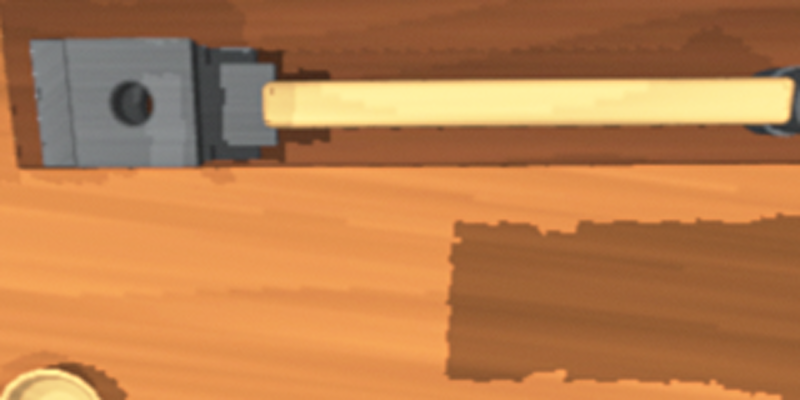

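The view shows the rail shut (slope about 0, eye under the keeper), with the keeper hole at full-image (232.8,101.2). Now I go to the pin.

Request:
carry_out:
  moves:
    - [-0.155, -0.837, 0.02, 0, 0, 0]
    - [-0.155, -0.837, 0.02, 0, 0, 0]
    - [-0.155, -0.837, 0.02, 0, 0, 0]
    - [-0.155, -0.837, 0.02, 0, 0, 0]
    - [-0.155, -0.837, 0.02, 0, 0, 0]
    - [-0.155, -0.837, 0.02, 0, 0, 0]
    - [-0.155, -0.837, 0.02, 0, 0, 0]
    - [-0.155, -0.837, 0.02, 0, 0, 0]
    - [-0.155, -0.837, 0.02, 0, 0, 0]
    - [-0.155, -0.837, 0.02, 0, 0, 0]
    - [-0.155, -0.837, 0.02, 0, 0, 0]
    - [0, 0, 0, 0, 0, 0]
    - [0, 0, 0, 0, 0, 0]
  fingers: 60

```text
time: 7.6
ee_pos: [0.4, 0.3198, 0.1987]
eef_rot: [0.998, 0.06, -0.001, 0.001]
ft_force: [0.2, 0.3, -0.0]
width: 0.0598
grip_force: 0.0
```

```bash
python3 - <<'E'
from h import *
W=load('wrist')
M=np.array([[.992,.1262],[-.1262,.992]])
p=ray(W,232.8,101.2,.072); print('keeper hole',p.round(4),'rack rel mm',(M@(p[:2]-[.5847,.0426])*1e3).round(1))
W=cam('wrist'); P=cloud(W); px=W['pixels'].astype(int)
m=(P[...,2]>.085)&(P[...,2]<.096)&(np.hypot(P[...,0]-.4375,P[...,1]-.3205)<.03)
q=P[m]; print('n',m.sum(),'mid',((q.max(0)+q.min(0))/2).round(4),q.mean(0).round(4),'ext',(q.max(0)-q.min(0)).round(4),'z',np.median(q[:,2]))
n,l,st,ce=cv2.connectedComponentsWithStats(m.astype(np.uint8)); print(st[1:],ce[1:])
c,rad=cv2.minEnclosingCircle(np.argwhere(m)[:,::-1].astype(np.float32)); print('ray',ray(W,*c,.091).round(4),c,rad)
go([.4375,.3205,.075])
E
```

```text
keeper hole [0.5848 0.0451 0.072 ] rack rel mm [0.4 2.5]
n 576 mid [0.4381 0.3207 0.0887] [0.4383 0.3208 0.0898] ext [0.0212 0.0213 0.0065] z 0.08990592022277377
[[310 144  27  27 576]] [[322.97222222 156.94618056]]
ray [0.4385 0.3208 0.091 ] (323.0, 157.0) 13.601571083068848
ee [0.4003 0.3195 0.1989] yaw 6.87 tilt [-0.001  0.001 -1.   ] F [ 0.6 -0.2  1.4] w 0.0601 t 7.65
units [0.93  0.083 3.097]
```

Head at (0.4384, 0.3208), 21 mm across with its top at 0.090: the slim pin. Grasp it.

Request:
carry_out:
  moves:
    - [0.5, 0.04, 0.5, 0, 0, 0]
    - [0.45, 0.04, 0.6, 0, 0, 0]
    - [0, 0, 0.7, 0, 0, 0]
    - [0, 0, 0.6, 0, 0, 0]
    - [0, 0, 0.4, 0, 0, 0]
    - [0, 0, 0.3, 0, 0, 0]
    - [0, 0, 0, 0, 0, 0]
    - [0, 0, 0, 0, 0, 0]

```text
time: 8.65
ee_pos: [0.4385, 0.3224, 0.0765]
eef_rot: [0.998, 0.061, 0.001, -0.0]
ft_force: [0.1, 0.6, 0.5]
width: 0.0604
grip_force: 0.0
```

Request:
carry_out:
  moves:
    - [0, 0, 0, 0, 0, 0]
    - [0, 0, 0, 0, 0, 0]
    - [0, 0, 0, 0, 0, 0]
    - [0, 0, 0, 0, 0, 0]
    - [0, 0, 0, 0, 0, 0]
    - [0, 0, 0, 0, 0, 0]
  fingers: 15
  force: 40

```text
time: 9.4
ee_pos: [0.4382, 0.3218, 0.0758]
eef_rot: [0.998, 0.06, 0.0, 0.0]
ft_force: [-0.6, -2.7, 2.1]
width: 0.0212
grip_force: 40.0
```

Request:
carry_out:
  moves:
    - [0, 0, -0.3, 0, 0, 0]
    - [0, 0, -0.6, 0, 0, 0]
    - [0, 0, -0.7, 0, 0, 0]
    - [0, 0, -0.7, 0, 0, 0]
    - [0, 0, 0, 0, 0, 0]
    - [0, 0, 0, 0, 0, 0]

```text
time: 10.15
ee_pos: [0.4379, 0.3219, 0.1674]
eef_rot: [0.998, 0.061, -0.0, 0.0]
ft_force: [0.1, 0.2, -1.1]
width: 0.0209
grip_force: 40.0
```

```bash
python3 - <<'E'
from h import *
go([.5848,.0454,.16])
W=cam('wrist'); S=cam('scene')
cv2.imwrite('pics/w4.png',np.hstack([cv2.resize(W['pixels'][120:320,240:400],(400,500)),cv2.resize(S['pixels'][200:320,380:480],(400,500))])[...,::-1])
E
```

```text
ee [0.4379 0.3219 0.1674] yaw 6.94 tilt [-3.e-04  4.e-04 -1.e+00] F [ 0.1  0.2 -1.1] w 0.0209 t 10.15
units [2.81  7.305 0.186]
```

View pics/w4.png

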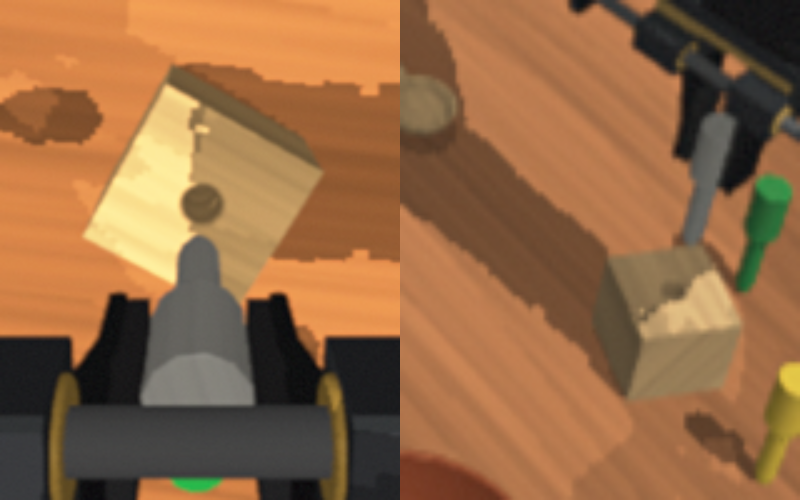

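The pin hangs upright between the fingers, clear of its rest (wrist crop: tip at (198,240), rest hole at (202,203)). I carry it over the keeper.

Request:
carry_out:
  moves:
    - [0.156, 0.405, 0, 0, 0, 0]
    - [0.312, 0.811, 0, 0, 0, 0]
    - [0.312, 0.811, 0, 0, 0, 0]
    - [0.312, 0.811, 0, 0, 0, 0]
    - [0.312, 0.811, 0, 0, 0, 0]
    - [0.312, 0.811, 0, 0, 0, 0]
    - [0.312, 0.811, 0, 0, 0, 0]
    - [0.312, 0.811, 0, 0, 0, 0]
    - [0.312, 0.811, 0, 0, 0, 0]
    - [0.156, 0.405, 0, 0, 0, 0]
    - [0, 0, 0, 0, 0, 0]
    - [0, 0, 0, 0, 0, 0]
    - [0, 0, 0, 0, 0, 0]

```text
time: 11.88
ee_pos: [0.5845, 0.0474, 0.1679]
eef_rot: [0.998, 0.062, 0.0, -0.0]
ft_force: [-0.2, 0.3, -0.8]
width: 0.021
grip_force: 40.0
```

```bash
python3 - <<'E'
from h import *
go([.5848,.0453,.148])
W=cam('wrist')
cv2.imwrite('pics/w5.png',cv2.resize(W['pixels'][100:290,220:420],(800,600),fx=0,fy=0)[...,::-1])
E
```

```text
ee [0.5845 0.0474 0.1679] yaw 7.06 tilt [ 2.e-04 -2.e-04 -1.e+00] F [-0.2  0.3 -0.8] w 0.021 t 11.875
units [0.001 0.053 0.498]
```

View pics/w5.png

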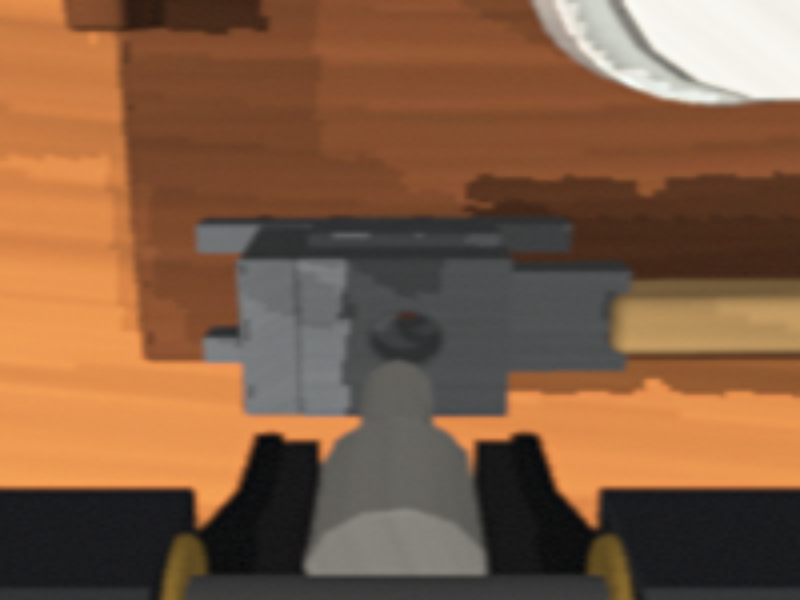

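The pin tip is at crop (398,370) and the hole at (405,335), so I need about 1.5-2 mm along +tool y. I descend slowly and feel.

Request:
carry_out:
  moves:
    - [0, 0.025, 0.2, 0, 0, 0]
    - [0, 0.025, 0.25, 0, 0, 0]
    - [0, 0, 0.1, 0, 0, 0]
    - [0, 0, 0.06, 0, 0, 0]
    - [0, 0, 0.06, 0, 0, 0]
    - [0, 0, 0.05, 0, 0, 0]
    - [0, 0, 0, 0, 0, 0]
    - [0, 0, 0, 0, 0, 0]

```text
time: 12.92
ee_pos: [0.5852, 0.0439, 0.1391]
eef_rot: [0.998, 0.061, 0.0, 0.0]
ft_force: [0.3, -0.5, -1.9]
width: 0.0212
grip_force: 40.0
```

Request:
carry_out:
  moves:
    - [0, 0, 0.05, 0, 0, 0]
    - [0, 0, 0.05, 0, 0, 0]
    - [0, 0, 0.05, 0, 0, 0]
    - [0, 0, 0, 0, 0, 0]
    - [0, 0, 0, 0, 0, 0]

```text
time: 13.55
ee_pos: [0.5851, 0.044, 0.1328]
eef_rot: [0.998, 0.061, -0.0, -0.0]
ft_force: [1.1, 1.7, -2.6]
width: 0.0209
grip_force: 40.0
```

Inside the keeper's upper plate. I shift slightly towards the midpoint and go on down.

Request:
carry_out:
  moves:
    - [0, 0.03, 0, 0, 0, 0]
    - [0, 0, 0.05, 0, 0, 0]
    - [0, 0, 0.05, 0, 0, 0]
    - [0, 0, 0.05, 0, 0, 0]
    - [0, 0, 0.05, 0, 0, 0]
    - [0, 0, 0.05, 0, 0, 0]
    - [0, 0, 0, 0, 0, 0]
    - [0, 0, 0, 0, 0, 0]

```text
time: 14.55
ee_pos: [0.5852, 0.0426, 0.1228]
eef_rot: [0.998, 0.06, -0.0, 0.0]
ft_force: [0.1, 0.6, -1.5]
width: 0.0207
grip_force: 40.0
```

Request:
carry_out:
  moves:
    - [0, 0, 0.06, 0, 0, 0]
    - [0, 0, 0.06, 0, 0, 0]
    - [0, 0, 0.06, 0, 0, 0]
    - [0, 0, 0.06, 0, 0, 0]
    - [0, 0, 0, 0, 0, 0]
    - [0, 0, 0, 0, 0, 0]

```text
time: 15.3
ee_pos: [0.5853, 0.0421, 0.1131]
eef_rot: [0.998, 0.06, -0.0, 0.0]
ft_force: [1.3, -4.1, -0.9]
width: 0.0211
grip_force: 40.0
```

Request:
carry_out:
  moves:
    - [-0.01, 0.02, 0, 0, 0, 0]
    - [0, 0, 0.06, 0, 0, 0]
    - [0, 0, 0.06, 0, 0, 0]
    - [0, 0, 0.06, 0, 0, 0]
    - [0, 0, 0, 0, 0, 0]
    - [0, 0, 0, 0, 0, 0]

```text
time: 16.05
ee_pos: [0.585, 0.0418, 0.1059]
eef_rot: [0.998, 0.061, -0.0, -0.0]
ft_force: [1.9, -3.0, -0.9]
width: 0.0207
grip_force: 40.0
```

Request:
carry_out:
  moves:
    - [0.01, 0.02, 0.06, 0, 0, 0]
    - [0, 0, 0.06, 0, 0, 0]
    - [0, 0, 0.06, 0, 0, 0]
    - [0, 0, 0.06, 0, 0, 0]
    - [0, 0, 0.04, 0, 0, 0]
    - [0, 0, 0, 0, 0, 0]
    - [0, 0, 0, 0, 0, 0]

```text
time: 16.92
ee_pos: [0.5852, 0.0414, 0.0946]
eef_rot: [0.998, 0.061, -0.0, -0.0]
ft_force: [0.7, 0.8, -3.1]
width: 0.021
grip_force: 40.0
```

Shoulder about 2 mm above the keeper. The last bit goes down to a light contact.

Request:
carry_out:
  moves:
    - [0, 0, 0.03, 0, 0, 0]
    - [0, 0, 0.03, 0, 0, 0]
    - [0, 0, 0.03, 0, 0, 0]
    - [0, 0, 0, 0, 0, 0]
    - [0, 0, 0, 0, 0, 0]

```text
time: 17.55
ee_pos: [0.5856, 0.0413, 0.0926]
eef_rot: [0.998, 0.061, 0.0, 0.0]
ft_force: [-4.9, 0.3, 11.9]
width: 0.0211
grip_force: 40.0
```

Contact at 12 N with the shoulder at the expected height. Release and retreat.

Request:
carry_out:
  moves:
    - [0, 0, -0.03, 0, 0, 0]
    - [0, 0, 0, 0, 0, 0]
    - [0, 0, 0, 0, 0, 0]
    - [0, 0, 0, 0, 0, 0]
    - [0, 0, 0, 0, 0, 0]
    - [0, 0, 0, 0, 0, 0]
  fingers: 45

```text
time: 18.3
ee_pos: [0.5855, 0.0411, 0.0925]
eef_rot: [0.998, 0.061, -0.0, 0.0]
ft_force: [0.7, -0.3, 0.1]
width: 0.045
grip_force: 0.0
```

Request:
carry_out:
  moves:
    - [0, 0, -0.3, 0, 0, 0]
    - [0, 0, -0.6, 0, 0, 0]
    - [0, 0, -0.9, 0, 0, 0]
    - [0, 0, -0.9, 0, 0, 0]
    - [-0.9, 0, -0.3, 0, 0, 0]
    - [-0.9, 0, 0, 0, 0, 0]
    - [-0.5, 0, 0, 0, 0, 0]
    - [0, 0, 0, 0, 0, 0]
    - [0, 0, 0, 0, 0, 0]

```text
time: 19.42
ee_pos: [0.495, 0.0301, 0.2132]
eef_rot: [0.998, 0.061, 0.001, 0.0]
ft_force: [0.0, -0.3, 0.5]
width: 0.045
grip_force: 0.0
```

```bash
python3 - <<'E'
from h import *
go([.5,0,.2])
W=cam('wrist'); S=cam('scene'); P=cloud(W)
m=(P[...,2]>.095)&(P[...,2]<.115)&(np.hypot(P[...,0]-.5847,P[...,1]-.0426)<.03); q=P[m]
print('head',m.sum(),((q.max(0)+q.min(0))/2).round(4),'top z',np.median(q[:,2]).round(4),'ext',(q.max(0)-q.min(0)).round(4)); rail(W)
cv2.imwrite('pics/f.png',np.hstack([cv2.resize(W['pixels'][0:200,150:420],(430,320)),cv2.resize(S['pixels'][150:280,220:380],(370,320))])[...,::-1])
E
```

```text
ee [0.495  0.0301 0.2132] yaw 6.94 tilt [ 1.2e-03  2.0e-04 -1.0e+00] F [ 0.  -0.3  0.5] w 0.045 t 19.425
units [0.034 0.761 0.329]
head 681 [0.585  0.0414 0.1071] top z 0.107 ext [0.0209 0.0213 0.0047]
[[-205.0, 7.5, -7.6], [-195.0, 7.6, -7.6], [-185.0, 7.7, -7.5], [-175.0, 7.7, -7.5], [-165.0, 7.8, -7.4], [-155.0, 7.9, -7.4], [-145.0, 7.9, -7.3], [-135.0, 7.9, -7.3], [-125.0, 8.0, -7.2], [-115.0, 8.1, -7.2], [-105.0, 8.1, -7.1], [-95.0, 7.3, -7.9], [-85.0, 7.4, -7.8], [-75.0, 7.4, -7.7], [-65.0, 7.5, -7.7], [-55.0, 7.5, -7.6], [-45.0, 7.6, -7.6]]
far edge slope rad 0.0012245490932275202 at eye x(mm, expect 8 when shut) 7.549044619709875
```

View pics/f.png

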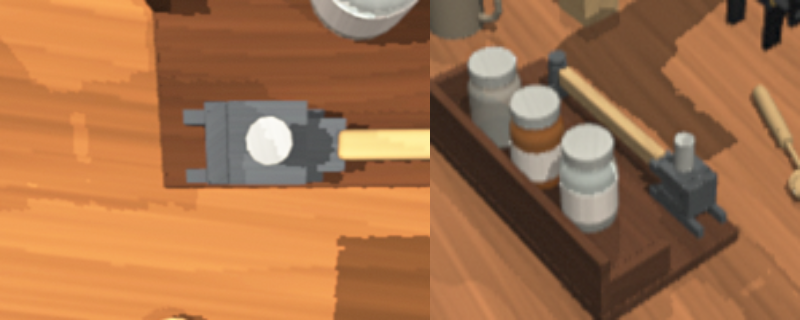

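The pin stands home in the keeper (head at crop (268,140), top at 0.107-0.108 m), the rail is shut and the three jars stand. Handing in.

```bash
python3 -c "
from bench import r
print(r.close_job())"
```

```text
the job is handed in; nothing more can be done
None
```

The rail is shut with its eye in the keeper, the slim pin is fully home with its head flat on the keeper, the three jars are standing, and the job was handed in at about 19.5 s; no verdict was shown.

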